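Hang the trough bracket and collect the tealight cups

TASK

Hook the claws of the white trough bracket into the slots of the steel upright and press it down until it is fully home and the catch snaps out over it. Then put every burnt-out aluminium tealight cup from the shelf into the trough, either compartment, and finally shut the upright's hinged lid down over the trough. Leave the jar, cup, foil tray, spoon and caddy where they are.

Things in the scene. Friction and masses are not known exactly. Their poses are not given: they have to be found in the camera images.
- upright_face (a point): Fixed slotted steel upright: panel 100 mm wide, 4 mm thick, 158 mm high, on a base plate 130 mm wide, 8 mm thick (65 mm out in front of the panel, 105 mm behind). This point: on the front face, centre line, 118 mm above the shelf; x points into the panel, away from the robot, y left, z up.
- upright_slot (a point): Middle of the lower edge of the upper left slot, on the upright's front face. Four slots go through the panel, each 16 mm wide (y) and 30 mm high (z): the upper pair at y = +-25 mm of upright_face, from z = 0 to +30 mm; the lower pair below it, from z = -44 to -14 mm.
- upright_home (a point): Point fixed to the upright, 62 mm in front of its face and 150 mm above the shelf, axes as upright_face: point bracket_grip must come to lie here, axes parallel, when the bracket is fully home (a play of 2 mm in x and 4 mm in y remains).
- bracket_grip (a point): Loose trough bracket, 0.32 kg, standing on the shelf. White open trough 110 (x) by 180 mm (y), rim 102 mm above the bracket's foot, split at y = 0 by a divider 10 mm thick along x, as high as the rim. This point, near the balance point: middle of the divider, 12 mm below the rim, 90 mm above the foot; grip here from above, closing along y. x points to the claws, z up.
- bracket_claw (a point): Root of the upper left claw's underside on the steel back plate (90 mm wide, from the foot to 76 mm up; back face 61 mm in +x of bracket_grip). Four claws at y = +-25 mm, lower pair 44 mm below the upper: each a tongue 8 mm wide, 8 mm high, 11 mm long, its last 5 mm carrying a lip that hangs 10 mm below it. Home: the tongue rests on the slot's lower edge, at point upright_slot.
- trough_left (a point): Middle of the floor of the trough's left compartment (+y), 44 mm above the bracket's foot; each compartment is 102 (x) by 81 mm (y) inside and 58 mm deep to the rim.
- trough_right (a point): The same for the right compartment (-y).
- catch (a joint): Sprung round brass bar across the middle of the upright's face, 25 mm above upright_face. 0 = out, 4 mm proud; more = pressed in (m). With the claws put through the slots 16 mm (+-5) above home, the back plate presses it in against 5 to 8 N; the bracket is then pushed down to home, against friction of up to about 15 N, and the catch snaps out over the plate's top edge.
- lid (a joint): Grey lid plate, 132 x 190 x 5 mm, hinged along the top of the upright. Radians: 0 = shut (level, 3 mm above the home trough's rim, reaching towards the robot), pi/2 = straight up, up to 2.1 = leaning back, as it is found. A stiff hinge holds it where it is left; about 1 N at its edge moves it. Push it over from behind, then press it down from above.
- lid_hinge (a point): Middle of the lid's hinge axis, which runs along y of upright_face; it lies 12 mm behind the face and 167.5 mm above the shelf.
- lid_edge (a point): Middle of the lid's free edge, 132 mm from the hinge axis, at half the plate's thickness.
- tealight0_mid (a point): Burnt-out tealight cup: a round aluminium cup of 38 mm diameter and 16 mm height, 14 g, at first standing flat on the shelf; this point is its centre, 8 mm above its underside. There are three to five of these; absent ones read None throughout.
- tealight1_mid (a point): Burnt-out tealight cup: a round aluminium cup of 38 mm diameter and 16 mm height, 14 g, at first standing flat on the shelf; this point is its centre, 8 mm above its underside. There are three to five of these; absent ones read None throughout.
- tealight2_mid (a point): Burnt-out tealight cup: a round aluminium cup of 38 mm diameter and 16 mm height, 14 g, at first standing flat on the shelf; this point is its centre, 8 mm above its underside. There are three to five of these; absent ones read None throughout.
- tealight3_mid (a point): Burnt-out tealight cup: a round aluminium cup of 38 mm diameter and 16 mm height, 14 g, at first standing flat on the shelf; this point is its centre, 8 mm above its underside. There are three to five of these; absent ones read None throughout.
- tealight4_mid (a point): Burnt-out tealight cup: a round aluminium cup of 38 mm diameter and 16 mm height, 14 g, at first standing flat on the shelf; this point is its centre, 8 mm above its underside. There are three to five of these; absent ones read None throughout.
- jar: Bystander: clear glass jam jar, 70 mm diameter, 100 mm high; origin under its centre. Leave alone.
- white_cup: Bystander: white plastic cup, 72 mm diameter, 75 mm high; origin under its centre. Leave alone.
- foil_tray: Bystander: empty aluminium foil tray 120 x 150 mm, 35 mm high; origin under its centre. Leave alone.
- spoon: Bystander: white plastic spoon, 150 mm long, lying to the right of the upright; its own x axis runs along it. Leave alone.
Not all that is in view belongs to the job. What is shaped like the part that bears tealight4_mid but green is not meant. Leave any green look-alike of the part that bears tealight2_mid alone.

How it is judged:
By the outcome, as a careful person would: the job done as asked, in the order asked, and still so for the second after the job is handed in, with the robot touching nothing.
Of tealight0, tealight1, tealight2, tealight3, tealight4 only 3 to 5 are there at a start; the rules pass over those that are not, and their reading is None.
At some moment in a run one of tealight0, tealight1, tealight2, tealight3, tealight4 may be knocked a few centimetres aside while the robot is not near it.
It also fails if it takes over 210 s, if anything falls off the work surface, if the arm or the gripper's body presses on something with over 40 N, if the wrist force passes 120 N, or if a joint passes its speed limit or range.

ROBOT

A 6-joint arm with a two-finger parallel gripper is mounted at the origin on the work surface. World frame = base frame: x ahead of the robot, y to its left, z up, the work surface at z = 0. Lengths are in m, angles in degrees, forces in N, time in s.
With the tool pointing down it reaches from about 0.35 to 0.975 m from the base axis. Payload 17.4 kg.
Tool frame: the origin (TCP) lies midway between the tips of the shut fingers; the grasp point (between the pads) lies 19 mm behind it; z points along the fingers, y is the line along which they close (so a half turn about z gives the same grasp; the last joint's range is limited). The gripper opens to 85 mm and grips with 20 to 120 N. Pads are 22 mm wide; open, the fingers measure 114 mm over their backs; the gripper's body (76 mm by 85 mm) begins 54 mm behind the grasp point. The pads swing forward as they close: fully open they stand 13 mm farther back than shut.
Start: joints at [-67.655, 6.646, 82.598, -0, 90.757, -2.166], TCP at [0.28, -0.614, 0.231] pointing down, gripper open.
Joint ranges: [-162.19, 162.19], [-47.58, 125.68], [4.15, 143.07], [-65.23, 245.23], [0.69, 171.88], [-170.13, 170.13]. Speed limits (degrees/s): [108.29, 108.29, 127.2, 180, 180, 180].

INTERFACE

Orientations are given as a 3x3 rotation matrix whose columns are the frame's x, y, z axes.
In Python, from station import robot, cams, job_done gives the robot as it stands.
- The arm moves only by the tool carry_out, never from a script. Its argument "steps" is a list of rows, each a list of 7 numbers: the opening in per cent of the stroke, from 0 (shut) to 100 (fully open), then the shift along the tool's x, y, z in m, then the turn, a rotation vector about the tool's x, y, z in degrees. A call has 1 to 8 rows; each row is the pose to reach, as a shift and turn from the pose commanded when the call began, along the tool's axes at that moment; what a row does not reach only later rows make up. A row lasts 1/10 s, in which the tool goes at most 50 mm and 8.59 degrees, less where a joint would pass 70% of its speed; a pose out of reach is approached as far as the arm can. A call with a gripper value outside its range is refused whole. The fingers move at their own pace and stop on an object; "force" is the grip in N (left out, the last holds). Time passes only in rows, so rows that repeat a pose let the fingers close. It gives the time, the measured TCP pose, the force, the opening and the grip force at its end, in the units of the state.
- robot.get_obs(): the state, without advancing time (a new reading comes with each control period).
- cams.capture(name): name is "scene" or "top"; returns a dict with "image" (384x512x3 uint8, red, green, blue), "mtx" (3x3 intrinsics, pixels), "R" (3x3) and "t" (3): a world point X has camera coordinates R X + t. Camera axes: x right, y down, z forward; pixel columns grow to the right and rows downward; lengths in m; the calibration is good to about 2 mm. A picture is of the moment at which its call begins. There is no depth.
- job_done(): hands the job in; it is judged then, once.
The state is a dict: "time_s": time; "q": joint angles; "joint_vel": joint speeds; "joint_torque": joint torques, N m; "tool_pos": TCP position; "tcp_rot": TCP orientation; "ft_force": force on the tool from outside, world axes, zero at the start; "ft_torque": the same for the moment, N m; "grip_width": finger opening in m; "grasp_force": force on a finger pad.
Only numpy, scipy, OpenCV 4.12 (cv2) and the standard library are available. Lean on these libraries where they do the work, as an engineer would, in place of code of your own. Each camera call takes 0.05 s, during which the arm holds its last target. There are 200 camera calls.

## Working session

There is one attempt and no reset: what is moved stays moved. The work goes in short steps, Python scripts to look and compute and a tool call to move; the robot and the scene stay as the last step left them, time stands still between calls to the robot, and variables do not carry over. Pictures are saved under pics/ and viewed, at most 14 in all, crops included, and the job is handed in when it is done.

Besides the shell and the picture viewer there is one more tool, called after ">>>" by a JSON object that holds its "method" and its "body", one argument or row to a line. carry_out: Moves the arm, as the interface text tells. Its arguments: {"type":"object","properties":{"steps":{"type":"array"},"force":{"type":"number"}},"required":["steps"]}

```bash
mkdir -p pics; ls; python3 - <<'E'
from station import robot,cams
import cv2
for n in("scene","top"):
    c=cams.capture(n); cv2.imwrite(f"pics/{n}0.png",cv2.resize(c["image"][:,:,::-1],(800,600),interpolation=cv2.INTER_CUBIC))
    print(n,c["mtx"].round(1).tolist(),(-c["R"].T@c["t"]).round(3),c["R"].round(3).tolist())
o=robot.get_obs();print(o["tool_pos"],o["tcp_rot"],o["ft_force"],o["time_s"])
E
```

```text
pics
scene [[420.9, 0.0, 260.0], [0.0, 420.9, 185.4], [0.0, 0.0, 1.0]] [1.369 0.373 1.26 ] [[-0.463, 0.886, -0.02], [0.687, 0.345, -0.639], [-0.56, -0.31, -0.769]]
top [[374.3, 0.0, 253.7], [0.0, 374.3, 189.2], [0.0, 0.0, 1.0]] [ 0.397 -0.059  1.104] [[-0.026, -1.0, 0.003], [-0.986, 0.026, -0.166], [0.165, -0.008, -0.986]]
[ 0.27996643 -0.61400458  0.23061856] [[ 9.09893854e-01  4.14840941e-01 -4.10523766e-04]
 [ 4.14841141e-01 -9.09893292e-01  1.01251223e-03]
 [ 4.64987042e-05 -1.09158080e-03 -9.99999403e-01]] [-0.23437171 -0.03860888  0.81702452] 0.1
```

View pics/scene0.png

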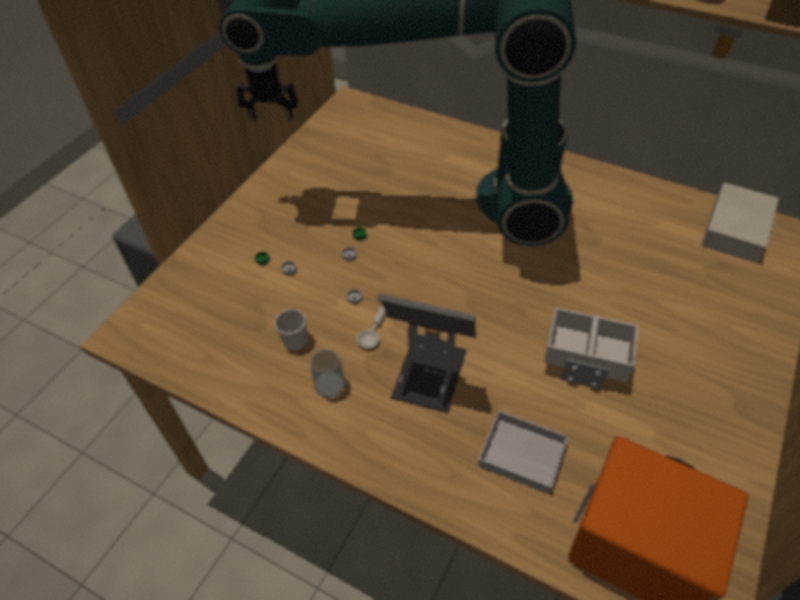

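View pics/top0.png

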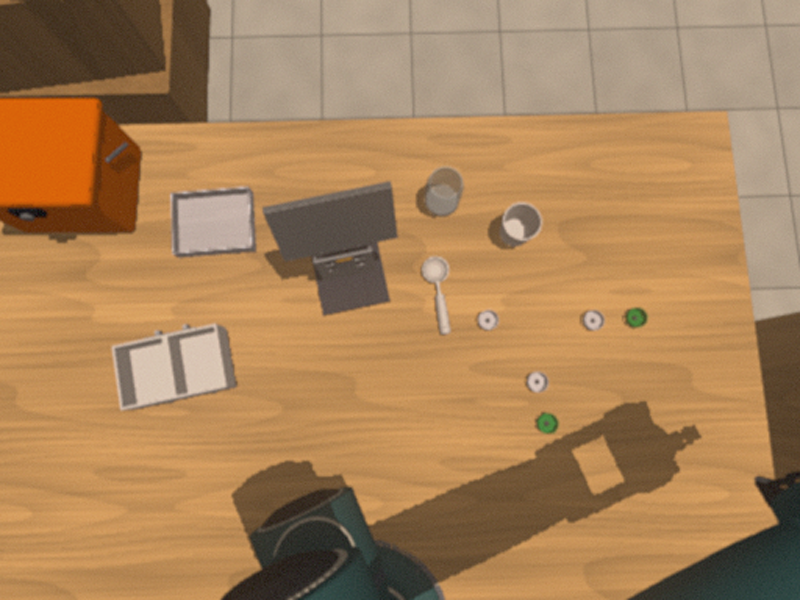

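The scene picture shows the bracket at (592,345), the upright at (430,350) with its lid leaning back, and the tealights. In the top picture the bracket is at (175,367) and the upright base at (350,285). There are five cup-shaped candidates there: silver at (487,320), (593,320) and (537,382), green at (636,317) and (547,423). The silver ones fit "aluminium"; the green ones are the look-alikes. Next, enlarged crops.

```bash
cat > h.py <<'E'
import numpy as np, cv2
from station import robot,cams
def crop(n,x,y,w,h,s,f):
    c=cams.capture(n); cv2.imwrite(f"pics/{f}.png",cv2.resize(c["image"][y:y+h,x:x+w,::-1],None,fx=s,fy=s,interpolation=cv2.INTER_CUBIC)); return c
def cal(n):
    return cams.capture(n)
def ray(c,u,v,z):
    d=c["R"].T@np.linalg.solve(c["mtx"],[u,v,1.]); o=-c["R"].T@c["t"]
    return o+d*(z-o[2])/d[2]
def proj(c,X):
    p=c["mtx"]@(c["R"]@np.asarray(X,float)+c["t"]); return p[:2]/p[2]
E
python3 - <<'E'
from h import *
c=crop("top",65,115,200,150,4,"t1"); crop("scene",235,180,180,90,4,"s1")
t=crop("top",265,185,160,100,5,"l1")
im=t["image"].astype(int); hsv=cv2.cvtColor(t["image"],cv2.COLOR_RGB2HSV)
for u,v in((487,320),(593,320),(537,382),(636,317),(547,423)):
    u/=1.5625;v/=1.5625
    print((u,v),ray(t,u,v,.012).round(3))
E
```

```text
(311.68, 204.8) [ 0.529 -0.236  0.012]
(379.52, 204.8) [ 0.524 -0.436  0.012]
(343.68, 244.48) [ 0.411 -0.322  0.012]
(407.04, 202.88) [ 0.527 -0.517  0.012]
(350.08, 270.72) [ 0.337 -0.336  0.012]
```

View pics/t1.png

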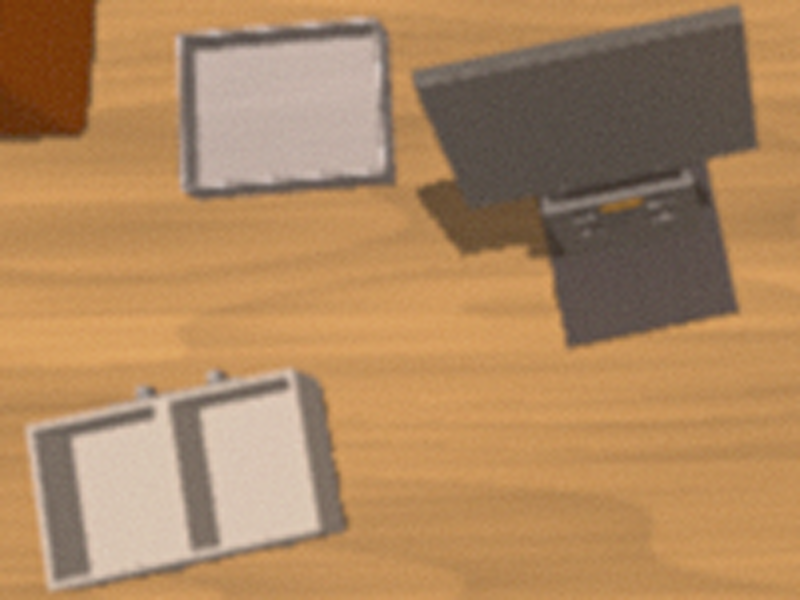

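View pics/s1.png

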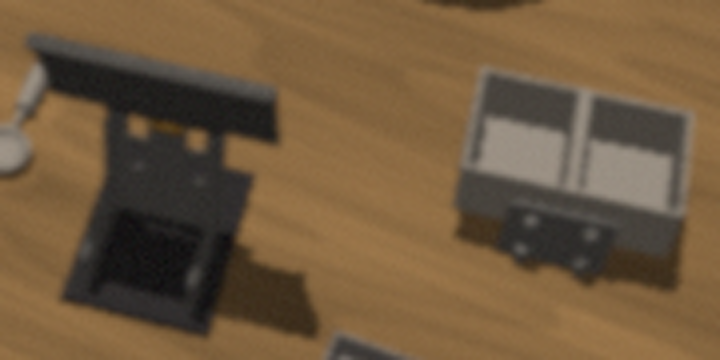

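View pics/l1.png

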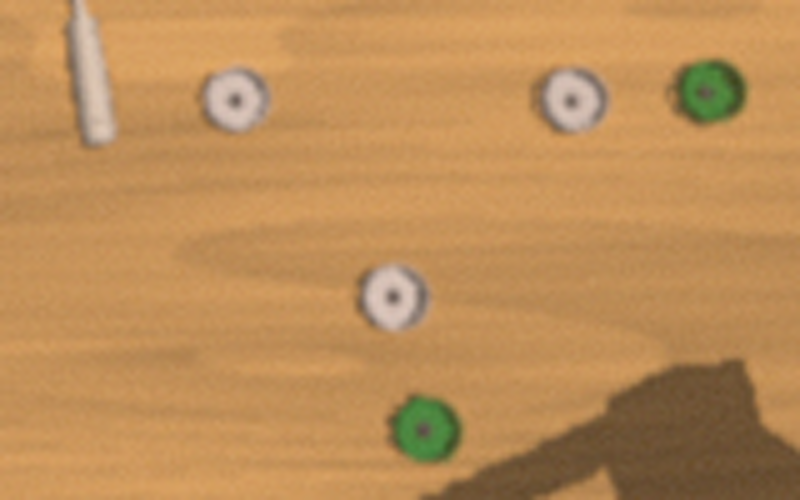

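Readings. Top crop: bracket rim corners at (28,428), (298,370), (52,588) and (322,533); upright base front corners at (568,347) and (738,310); brass catch at (622,205). Scene crop: rim corners at (483,67), (690,112), (685,213) and (462,178); base corners at (65,298), (210,335) and (252,175). The tealight crop confirms three silver cups and two green ones. Now I'll fit the poses.

```bash
cat > fit.py <<'E'
from h import *
from scipy.optimize import least_squares
def fit(obs,x0):
    # obs: (cal, native px, local xyz)
    def P(p,l):
        a=p[2]; return np.array([p[0]+np.cos(a)*l[0]-np.sin(a)*l[1],p[1]+np.sin(a)*l[0]+np.cos(a)*l[1],l[2]])
    f=lambda p:np.concatenate([proj(c,P(p,l))-px for c,px,l in obs])
    r=least_squares(f,x0); return r.x,r.fun.reshape(-1,2)
def nat(u,v,x,y,s): return np.array([(u+.5)/s-.5+x,(v+.5)/s-.5+y])
E
python3 - <<'E'
from fit import *
T=cal("top");S=cal("scene")
t=lambda u,v:nat(u,v,65,115,4); s=lambda u,v:nat(u,v,235,180,4)
z=.102;a,b=.055,.09
top=[(T,t(28,428),(a,b,z)),(T,t(298,370),(a,-b,z)),(T,t(52,588),(-a,b,z)),(T,t(322,533),(-a,-b,z))]
sc=[(S,s(483,67),(-a,-b,z)),(S,s(690,112),(-a,b,z)),(S,s(685,213),(a,b,z)),(S,s(462,178),(a,-b,z))]
for o in(top,sc,top+sc):
    p,r=fit(o,[.4,.35,0]); print("br",p[:2].round(4),np.degrees(p[2]).round(2),r.round(1).tolist())
ut=[(T,t(568,347),(-.065,.065,.008)),(T,t(738,310),(-.065,-.065,.008)),(T,t(622,205),(-.004,0,.143))]
us=[(S,s(65,298),(.107,-.065,.008)),(S,s(210,335),(.107,.065,.008)),(S,s(252,175),(-.065,.065,.008))]
for o in(ut,us,ut+us):
    p,r=fit(o,[.65,.05,0]); print("up",p[:2].round(4),np.degrees(p[2]).round(2),r.round(1).tolist())
E
```

```text
br [0.4532 0.323 ] 10.46 [[0.4, -0.5], [-0.4, 0.1], [-0.2, 0.5], [0.2, -0.1]]
br [0.4599 0.3242] 12.97 [[-1.1, 1.0], [0.4, -0.4], [0.4, 0.8], [0.3, -1.4]]
br [0.455  0.3234] 11.24 [[0.1, -0.7], [-0.9, -0.9], [0.0, 0.2], [0.2, -1.4], [-0.3, -0.6], [1.0, -0.7], [-0.0, 0.2], [0.2, -3.3]]
up [0.6248 0.0218] 10.65 [[-0.2, -0.4], [0.3, -0.3], [-0.1, 0.6]]
up [0.6265 0.0218] 11.83 [[-0.8, 0.5], [0.1, 0.1], [0.7, -0.8]]
up [0.6252 0.0222] 11.27 [[-0.1, -0.3], [0.4, -0.7], [-0.2, 0.4], [-0.8, 0.1], [0.0, -0.0], [1.1, -0.8]]
```

```bash
cat > mv.py <<'E'
from h import *
from scipy.spatial.transform import Rotation as Ro
def tgt(yaw): # tool down, tool x at yaw deg
    c,s=np.cos(np.radians(yaw)),np.sin(np.radians(yaw)); return np.array([[c,s,0],[s,-c,0],[0,0,-1.]])
def to(p,yaw,R0=None,p0=None):
    o=robot.get_obs(); R0=o["tcp_rot"] if R0 is None else R0; p0=o["tool_pos"] if p0 is None else p0
    T=tgt(yaw); print("shift",(R0.T@(np.array(p)-p0)).round(4),"turn",Ro.from_matrix(R0.T@T).as_rotvec(degrees=True).round(2)); return T,np.array(p)
def st():
    o=robot.get_obs();R=o["tcp_rot"];print("t",round(o["time_s"],2),"pos",o["tool_pos"].round(4),"yaw",np.degrees(np.arctan2(R[1,0],R[0,0])).round(2),"tilt",R[:,2].round(4),"F",o["ft_force"].round(1),"w",round(o["grip_width"],4),"g",round(o["grasp_force"],1))
E
python3 - <<'E'
from mv import *
T,p=to((.47,-.2,.31),10.6)
to((.453,.323,.18),10.6,T,p)
E
```

```text
shift [ 0.3447 -0.298  -0.0788] turn [-0.02  0.   13.91]
shift [ 0.0795 -0.5172  0.13  ] turn [0. 0. 0.]
```

>>> {"method": "carry_out", "body": {
  "steps": [
    [100,0.345,-0.298,-0.079,0,0,13.9],
    [100,0.345,-0.298,-0.079,0,0,13.9],
    [100,0.345,-0.298,-0.079,0,0,13.9],
    [100,0.345,-0.298,-0.079,0,0,13.9],
    [100,0.345,-0.298,-0.079,0,0,13.9],
    [100,0.345,-0.298,-0.079,0,0,13.9],
    [100,0.345,-0.298,-0.079,0,0,13.9],
    [100,0.345,-0.298,-0.079,0,0,13.9]
  ]
}}

```text
time_s: 1.15
tool_pos: [0.4448, -0.2541, 0.3002]
tcp_rot: [[0.983, 0.184, 0.001], [0.184, -0.983, -0.0], [0.0, 0.0, -1.0]]
ft_force: [1.1, -1.3, 0.1]
grip_width: 0.0856
grasp_force: 0.0
```

```bash
python3 - <<'E'
from mv import *
st();to((.453,.323,.18),10.6);to((.46,.20,.31),10.6)
E
```

```text
t 1.15 pos [ 0.4448 -0.2541  0.3002] yaw 10.6 tilt [ 6.e-04 -3.e-04 -1.e+00] F [ 1.1 -1.3  0.1] w 0.0856 g 0.0
shift [ 0.1141 -0.5658  0.12  ] turn [ 0.02 -0.03 -0.  ]
shift [ 0.0984 -0.4436 -0.0099] turn [ 0.02 -0.03 -0.  ]
```

>>> {"method": "carry_out", "body": {
  "steps": [
    [100,0.1,-0.41,0,0,0,0],
    [100,0.1,-0.41,0,0,0,0],
    [100,0.1,-0.41,0,0,0,0],
    [100,0.1,-0.41,0,0,0,0],
    [100,0.1,-0.41,0,0,0,0],
    [100,0.1,-0.41,0,0,0,0],
    [100,0.1,-0.41,0,0,0,0],
    [100,0.1,-0.41,0,0,0,0]
  ]
}}

```text
time_s: 1.95
tool_pos: [0.4656, 0.1455, 0.2999]
tcp_rot: [[0.983, 0.184, 0.001], [0.184, -0.983, 0.0], [0.001, -0.0, -1.0]]
ft_force: [0.8, -0.6, 0.7]
grip_width: 0.0857
grasp_force: 0.0
```

```bash
python3 - <<'E'
from mv import *
st();to((.453,.323,.135),10.6)
E
```

```text
t 1.95 pos [0.4656 0.1455 0.2999] yaw 10.62 tilt [ 9.e-04  2.e-04 -1.e+00] F [ 0.8 -0.6  0.7] w 0.0857 g 0.0
shift [ 0.0201 -0.1768  0.165 ] turn [-0.   -0.05  0.02]
```

>>> {"method": "carry_out", "body": {
  "steps": [
    [100,0.02,-0.177,0.08,0,0,0],
    [100,0.02,-0.177,0.08,0,0,0],
    [100,0.02,-0.177,0.08,0,0,0],
    [100,0.02,-0.177,0.08,0,0,0],
    [100,0.02,-0.177,0.165,0,0,0],
    [100,0.02,-0.177,0.165,0,0,0],
    [100,0.02,-0.177,0.165,0,0,0],
    [100,0.02,-0.177,0.165,0,0,0]
  ]
}}

```text
time_s: 2.75
tool_pos: [0.4534, 0.321, 0.1357]
tcp_rot: [[0.983, 0.184, 0.0], [0.184, -0.983, 0.0], [0.0, -0.0, -1.0]]
ft_force: [-0.1, -0.8, 1.5]
grip_width: 0.0857
grasp_force: 0.0
```

```bash
python3 - <<'E'
from mv import *
st();to((.453,.323,.071),10.6)
c=crop("top",65,175,110,95,6,"t2")
E
```

```text
t 2.75 pos [0.4534 0.321  0.1357] yaw 10.6 tilt [ 1.e-04  0.e+00 -1.e+00] F [-0.1 -0.8  1.5] w 0.0857 g 0.0
shift [-0.     -0.002   0.0647] turn [-0. -0. -0.]
```

View pics/t2.png

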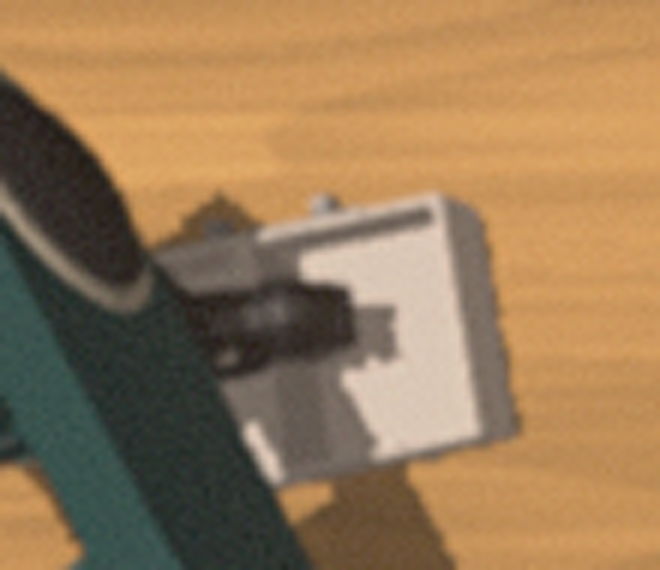

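The gripper stands over the divider in the top crop at about (270,325), with a finger over each compartment. I'll go down and grip.

>>> {"method": "carry_out", "body": {
  "steps": [
    [100,0,-0.001,0.03,0,0,0],
    [100,0,-0.001,0.064,0,0,0],
    [100,0,-0.001,0.064,0,0,0],
    [0,0,-0.001,0.064,0,0,0],
    [0,0,-0.001,0.064,0,0,0],
    [0,0,-0.001,0.064,0,0,0],
    [0,0,-0.001,0.064,0,0,0],
    [0,0,-0.001,0.064,0,0,0]
  ],
  "force": 80
}}

```text
time_s: 3.6
tool_pos: [0.4532, 0.3222, 0.0713]
tcp_rot: [[0.983, 0.184, 0.001], [0.184, -0.983, 0.0], [0.001, -0.0, -1.0]]
ft_force: [-0.4, -0.3, 0.0]
grip_width: 0.0123
grasp_force: 0.0
```

>>> {"method": "carry_out", "body": {
  "steps": [
    [0,0,0,0,0,0,0],
    [0,0,0,0,0,0,0],
    [0,0,0,0,0,0,0]
  ]
}}

```text
time_s: 3.9
tool_pos: [0.4532, 0.3223, 0.0713]
tcp_rot: [[0.983, 0.184, 0.001], [0.184, -0.983, 0.001], [0.001, -0.0, -1.0]]
ft_force: [-0.1, 1.1, 5.8]
grip_width: 0.0091
grasp_force: 79.3
```

```bash
python3 - <<'E'
from mv import *
st()
E
```

```text
t 3.9 pos [0.4532 0.3223 0.0713] yaw 10.62 tilt [ 7.e-04  6.e-04 -1.e+00] F [-0.1  1.1  5.8] w 0.0091 g 79.3
```

>>> {"method": "carry_out", "body": {
  "steps": [
    [0,0,0,-0.02,0,0,0],
    [0,0,0,-0.05,0,0,0],
    [0,0,0,-0.076,0,0,0],
    [0,0,0,-0.076,0,0,0]
  ]
}}

```text
time_s: 4.3
tool_pos: [0.454, 0.3227, 0.15]
tcp_rot: [[0.983, 0.184, 0.004], [0.184, -0.983, 0.002], [0.004, -0.002, -1.0]]
ft_force: [0.8, -0.2, -2.2]
grip_width: 0.0087
grasp_force: 78.6
```

```bash
python3 - <<'E'
from mv import *
st();to((.530,.0035,.1473),11)
E
```

```text
t 4.3 pos [0.454  0.3227 0.15  ] yaw 10.61 tilt [ 0.0039  0.0025 -1.    ] F [ 0.8 -0.2 -2.2] w 0.0087 g 78.6
shift [0.0159 0.3277 0.0022] turn [-0.1  -0.25 -0.39]
```

>>> {"method": "carry_out", "body": {
  "steps": [
    [0,0,0.03,0,0,0,0],
    [0,0,0.07,0,0,0,-0.4],
    [0,0.005,0.115,0,0,0,-0.4],
    [0,0.01,0.16,0,0,0,-0.4],
    [0,0.015,0.205,0,0,0,-0.4],
    [0,0.016,0.25,0,0,0,-0.4],
    [0,0.016,0.295,0,0,0,-0.4],
    [0,0.016,0.32,0,0,0,-0.4]
  ]
}}

```text
time_s: 5.1
tool_pos: [0.5273, 0.0076, 0.1448]
tcp_rot: [[0.982, 0.189, -0.002], [0.189, -0.982, -0.0], [-0.002, 0.0, -1.0]]
ft_force: [-0.2, 0.1, -3.1]
grip_width: 0.0085
grasp_force: 78.8
```

>>> {"method": "carry_out", "body": {
  "steps": [
    [0,0,0.006,0,0,0,0],
    [0,0,0.006,0,0,0,0],
    [0,0,0.006,0,0,0,0],
    [0,0,0.006,0,0,0,0]
  ]
}}

```text
time_s: 5.5
tool_pos: [0.5286, 0.0056, 0.1462]
tcp_rot: [[0.981, 0.192, -0.0], [0.192, -0.981, 0.0], [-0.0, -0.0, -1.0]]
ft_force: [0.3, 0.5, -3.5]
grip_width: 0.009
grasp_force: 78.8
```

```bash
python3 - <<'E'
from mv import *
st()
a=crop("top",130,135,110,90,7,"t3");b=crop("scene",225,165,110,90,7,"s3")
E
```

```text
t 5.5 pos [0.5286 0.0056 0.1462] yaw 11.08 tilt [-5.e-04  2.e-04 -1.e+00] F [ 0.3  0.5 -3.5] w 0.009 g 78.8
```

View pics/t3.png

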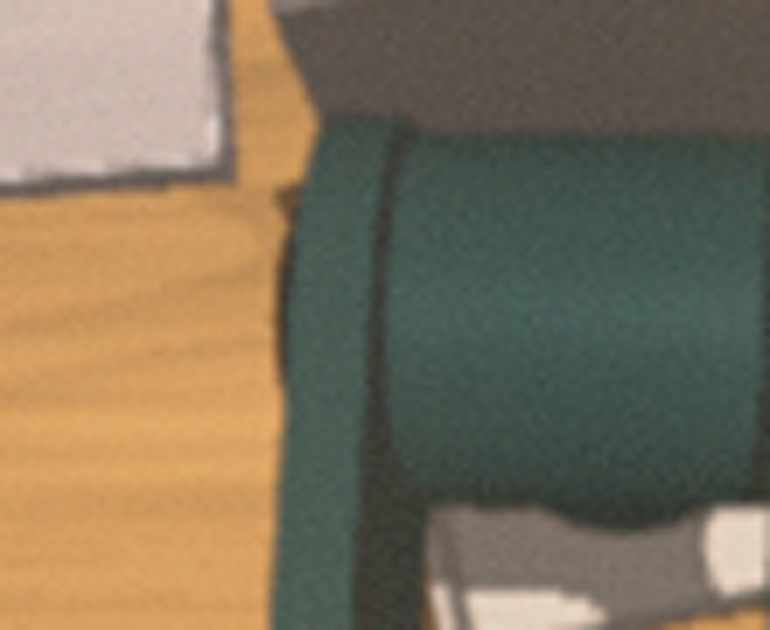

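View pics/s3.png

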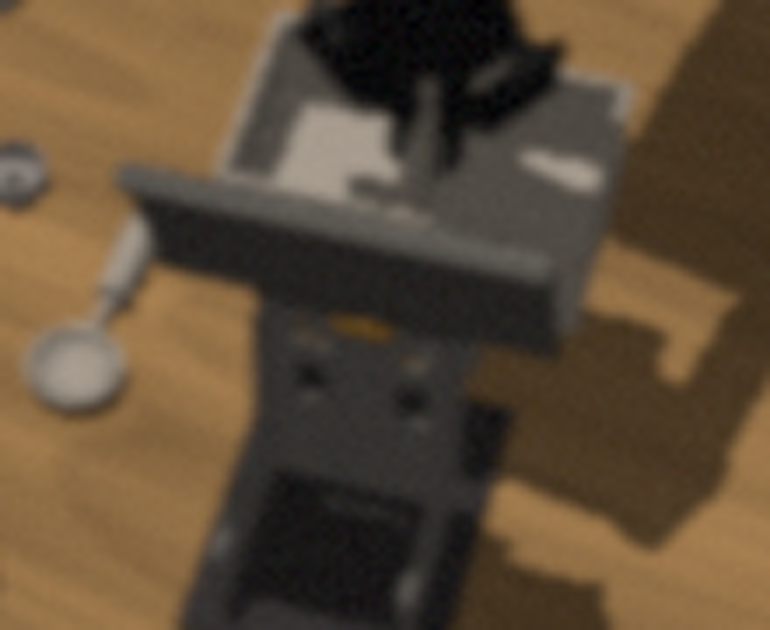

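The scene crop shows the bracket just ahead of the panel, lower slots at (312,375) and (412,400), catch at (362,325). The top view is blocked by the arm. I'll check the upright fit against these points.

```bash
python3 - <<'E'
from mv import *
S=cal("scene");T=cal("top")
o=robot.get_obs()
a=np.radians(11.1)
for y0 in(.0182,.0222,.0262):
  P=lambda l:np.array([.6252+np.cos(a)*l[0]-np.sin(a)*l[1],y0+np.sin(a)*l[0]+np.cos(a)*l[1],l[2]])
  g=lambda l:(((proj(S,P(l))-[225,165]+.5)*7).round(0)).tolist()
  print(y0,"catch",g((.004,0,.143)),"low slots",g((.004,-.025,.089)),g((.004,.025,.089)),"panel",g((.004,-.05,.008)),g((.004,.05,.008)),g((.004,-.05,.12)),g((.004,.05,.12)))
p=P
w=o["tool_pos"]-np.array([.6252,.0222,0]); c,s=np.cos(a),np.sin(a); print("grip in upright",(c*w[0]+s*w[1]).round(4),(-s*w[0]+c*w[1]).round(4))
E
```

```text
0.0182 catch [358.0, 325.0] low slots [307.0, 379.0] [407.0, 403.0] panel [261.0, 461.0] [452.0, 506.0] [257.0, 330.0] [460.0, 377.0]
0.0222 catch [366.0, 328.0] low slots [315.0, 383.0] [415.0, 406.0] panel [268.0, 464.0] [459.0, 509.0] [264.0, 333.0] [468.0, 380.0]
0.0262 catch [373.0, 331.0] low slots [322.0, 386.0] [422.0, 409.0] panel [275.0, 467.0] [466.0, 512.0] [272.0, 337.0] [475.0, 383.0]
grip in upright -0.0979 0.0019
```

>>> {"method": "carry_out", "body": {
  "steps": [
    [0,0,0.003,-0.001,0,0,0],
    [0,0.01,0.003,-0.001,0,0,0],
    [0,0.02,0.003,-0.001,0,0,0],
    [0,0.02,0.003,-0.001,0,0,0],
    [0,0.024,0.003,-0.001,0,0,0],
    [0,0.027,0.003,-0.001,0,0,0],
    [0,0.027,0.003,-0.001,0,0,0]
  ]
}}

```text
time_s: 6.4
tool_pos: [0.5561, 0.0068, 0.1475]
tcp_rot: [[0.982, 0.191, -0.0], [0.191, -0.982, 0.0], [-0.0, -0.0, -1.0]]
ft_force: [0.4, -0.2, -3.5]
grip_width: 0.0089
grasp_force: 78.8
```

```bash
python3 - <<'E'
from mv import *
st()
E
```

```text
t 6.4 pos [0.5561 0.0068 0.1475] yaw 11.01 tilt [-1.e-04  0.e+00 -1.e+00] F [ 0.4 -0.2 -3.5] w 0.0089 g 78.8
```

>>> {"method": "carry_out", "body": {
  "steps": [
    [0,0.002,0,0,0,0,0],
    [0,0.004,0,0,0,0,0],
    [0,0.005,0,0,0,0,0],
    [0,0.005,0,0,0,0,0]
  ]
}}

```text
time_s: 6.8
tool_pos: [0.5605, 0.0077, 0.1476]
tcp_rot: [[0.982, 0.191, -0.001], [0.191, -0.982, -0.0], [-0.001, -0.0, -1.0]]
ft_force: [-5.8, -0.0, -0.8]
grip_width: 0.0086
grasp_force: 79.0
```

>>> {"method": "carry_out", "body": {
  "steps": [
    [0,0.001,0,0,0,0,0],
    [0,0.002,0,0,0,0,0],
    [0,0.003,0,0,0,0,0]
  ]
}}

```text
time_s: 7.1
tool_pos: [0.5626, 0.0083, 0.1476]
tcp_rot: [[0.982, 0.191, -0.003], [0.191, -0.982, 0.0], [-0.003, -0.001, -1.0]]
ft_force: [-23.9, 0.9, 7.3]
grip_width: 0.009
grasp_force: 80.5
```

```bash
python3 - <<'E'
from mv import *
st(); crop("scene",250,195,60,48,12,"s4")
E
```

```text
t 7.1 pos [0.5626 0.0083 0.1476] yaw 11.0 tilt [-3.2e-03  1.0e-04 -1.0e+00] F [-23.9   0.9   7.3] w 0.009 g 80.5
```

View pics/s4.png

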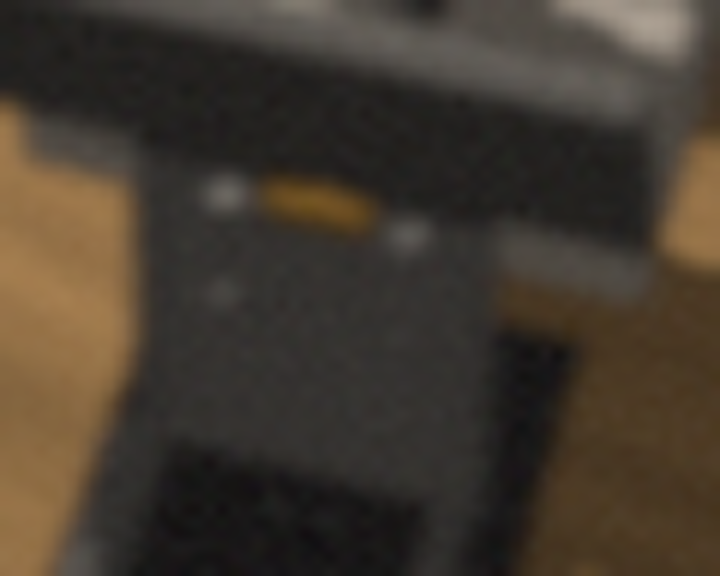

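The crop shows the claws coming through at (225,193) and (408,236), with the brass bar pushed back at (315,205). So the plate is against the panel. I'll ease off 1 mm and press down.

>>> {"method": "carry_out", "body": {
  "steps": [
    [0,-0.001,0,0,0,0,0],
    [0,-0.001,0,0.002,0,0,0],
    [0,-0.001,0,0.004,0,0,0],
    [0,-0.001,0,0.006,0,0,0],
    [0,-0.001,0,0.008,0,0,0]
  ],
  "force": 110
}}

```text
time_s: 7.65
tool_pos: [0.5624, 0.008, 0.1398]
tcp_rot: [[0.982, 0.191, -0.001], [0.191, -0.982, -0.0], [-0.001, 0.0, -1.0]]
ft_force: [-6.8, -0.8, 1.2]
grip_width: 0.0086
grasp_force: 108.8
```

>>> {"method": "carry_out", "body": {
  "steps": [
    [0,0,0,0.002,0,0,0],
    [0,0,0,0.004,0,0,0],
    [0,0,0,0.006,0,0,0],
    [0,0,0,0.007,0,0,0],
    [0,0,0,0.007,0,0,0]
  ]
}}

```text
time_s: 8.15
tool_pos: [0.5626, 0.0081, 0.1326]
tcp_rot: [[0.982, 0.191, -0.001], [0.191, -0.982, 0.0], [-0.001, -0.0, -1.0]]
ft_force: [-4.7, -0.9, -2.4]
grip_width: 0.0084
grasp_force: 108.2
```

>>> {"method": "carry_out", "body": {
  "steps": [
    [0,0,0,0.001,0,0,0],
    [0,0,0,0.002,0,0,0],
    [0,0,0,0.002,0,0,0]
  ]
}}

```text
time_s: 8.45
tool_pos: [0.5626, 0.008, 0.1314]
tcp_rot: [[0.982, 0.191, -0.0], [0.191, -0.982, -0.0], [-0.0, 0.0, -1.0]]
ft_force: [-9.9, 0.0, 4.8]
grip_width: 0.0083
grasp_force: 109.4
```

>>> {"method": "carry_out", "body": {
  "steps": [
    [0,0,0,0.001,0,0,0],
    [0,0,0,0.002,0,0,0],
    [0,0,0,0.002,0,0,0]
  ]
}}

```text
time_s: 8.75
tool_pos: [0.5626, 0.0081, 0.1312]
tcp_rot: [[0.982, 0.191, 0.0], [0.191, -0.982, -0.0], [0.0, 0.0, -1.0]]
ft_force: [-21.3, -0.4, 22.7]
grip_width: 0.0084
grasp_force: 112.3
```

```bash
python3 - <<'E'
from mv import *
st()
E
```

```text
t 8.75 pos [0.5626 0.0081 0.1312] yaw 11.0 tilt [ 5.e-04 -1.e-04 -1.e+00] F [-21.3  -0.4  22.7] w 0.0084 g 112.3
```

>>> {"method": "carry_out", "body": {
  "steps": [
    [0,-0.001,0,0,0,0,0],
    [0,-0.0015,0,0,0,0,0],
    [0,-0.0015,0,0.001,0,0,0],
    [0,-0.0015,0,0.001,0,0,0]
  ]
}}

```text
time_s: 9.15
tool_pos: [0.5621, 0.0079, 0.1308]
tcp_rot: [[0.982, 0.191, 0.003], [0.191, -0.982, 0.0], [0.003, 0.001, -1.0]]
ft_force: [-13.7, 0.2, 23.3]
grip_width: 0.0084
grasp_force: 112.6
```

>>> {"method": "carry_out", "body": {
  "steps": [
    [0,0,0,-0.002,0,0,0],
    [0,0,0,-0.004,0,0,0],
    [0,0,0,-0.005,0,0,0],
    [0,0,0,-0.005,0,0,0]
  ]
}}

```text
time_s: 9.55
tool_pos: [0.5613, 0.0078, 0.1325]
tcp_rot: [[0.982, 0.191, -0.0], [0.191, -0.982, 0.0], [-0.0, -0.0, -1.0]]
ft_force: [-1.1, 0.0, -3.2]
grip_width: 0.0082
grasp_force: 108.1
```

>>> {"method": "carry_out", "body": {
  "steps": [
    [0,0,0,-0.001,0,0,0],
    [0,0,0,-0.002,0,0,0],
    [0,0,0,-0.002,0,0,0]
  ]
}}

```text
time_s: 9.85
tool_pos: [0.5611, 0.0078, 0.1343]
tcp_rot: [[0.982, 0.191, -0.001], [0.191, -0.982, 0.0], [-0.001, -0.0, -1.0]]
ft_force: [-1.3, 0.1, -5.5]
grip_width: 0.0083
grasp_force: 107.7
```

>>> {"method": "carry_out", "body": {
  "steps": [
    [0,0,0,-0.001,0,0,0],
    [0,0,0,-0.0015,0,0,0],
    [0,0,0,-0.0015,0,0,0]
  ]
}}

```text
time_s: 10.15
tool_pos: [0.561, 0.008, 0.1349]
tcp_rot: [[0.982, 0.191, -0.001], [0.191, -0.982, 0.0], [-0.001, -0.001, -1.0]]
ft_force: [5.1, 1.4, -15.3]
grip_width: 0.0082
grasp_force: 107.3
```

The catch blocks a lift at +3 mm (15 N), so it has snapped out. I'll seat it again, release and rise.

>>> {"method": "carry_out", "body": {
  "steps": [
    [0,0.001,0,0.003,0,0,0],
    [0,0.001,0,0.006,0,0,0],
    [0,0.001,0,0.006,0,0,0],
    [70,0.001,0,0.005,0,0,0],
    [70,0.001,0,0.005,0,0,0],
    [70,0.001,0,0.005,0,0,0],
    [70,0.001,0,0.005,0,0,0]
  ]
}}

```text
time_s: 10.85
tool_pos: [0.5624, 0.008, 0.1312]
tcp_rot: [[0.982, 0.191, 0.0], [0.191, -0.982, -0.0], [0.0, 0.0, -1.0]]
ft_force: [-0.9, -0.0, 0.3]
grip_width: 0.0601
grasp_force: 0.0
```

>>> {"method": "carry_out", "body": {
  "steps": [
    [70,0,0,-0.03,0,0,0],
    [70,0,0,-0.08,0,0,0],
    [70,-0.02,0,-0.13,0,0,0],
    [70,-0.05,0.05,-0.16,0,0,0],
    [70,-0.05,0.1,-0.16,0,0,0],
    [70,-0.05,0.15,-0.16,0,0,0],
    [70,-0.05,0.2,-0.16,0,0,0],
    [70,-0.05,0.2,-0.16,0,0,0]
  ]
}}

```text
time_s: 11.65
tool_pos: [0.5514, -0.2017, 0.2906]
tcp_rot: [[0.982, 0.188, -0.001], [0.188, -0.982, -0.001], [-0.001, 0.0, -1.0]]
ft_force: [0.1, -0.0, 0.8]
grip_width: 0.0598
grasp_force: 0.0
```

```bash
python3 - <<'E'
from mv import *
st()
c=crop("top",130,115,240,170,3.3,"t5")
E
```

```text
t 11.65 pos [ 0.5514 -0.2017  0.2906] yaw 10.84 tilt [-6.e-04 -5.e-04 -1.e+00] F [ 0.1 -0.   0.8] w 0.0598 g 0.0
```

View pics/t5.png

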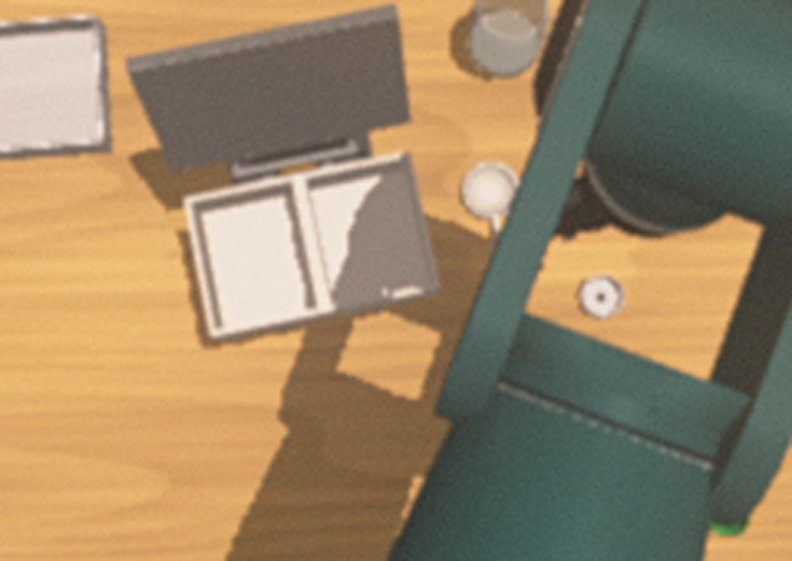

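Top crop: the bracket hangs square on the upright, and one silver tealight is still at (601,297), where it was measured before. Moving to it now.

```bash
python3 - <<'E'
from mv import *
to((.529,-.236,.10),11);to((.529,-.236,.002),11)
E
```

```text
shift [-0.0284  0.0295  0.1904] turn [ 0.    0.06 -0.17]
shift [-0.0283  0.0295  0.2884] turn [ 0.    0.06 -0.17]
```

>>> {"method": "carry_out", "body": {
  "steps": [
    [70,-0.028,0.03,0.05,0,0,0],
    [70,-0.028,0.03,0.1,0,0,0],
    [70,-0.028,0.03,0.15,0,0,0],
    [70,-0.028,0.03,0.19,0,0,0],
    [70,-0.028,0.03,0.23,0,0,0],
    [70,-0.028,0.03,0.23,0,0,0]
  ],
  "force": 25
}}

```text
time_s: 12.3
tool_pos: [0.527, -0.2305, 0.0555]
tcp_rot: [[0.981, 0.192, -0.008], [0.192, -0.981, 0.004], [-0.007, -0.005, -1.0]]
ft_force: [-0.3, 0.1, 0.8]
grip_width: 0.0594
grasp_force: 0.0
```

```bash
python3 - <<'E'
from mv import *
st(); to((.529,-.236,.002),11); crop("scene",160,140,120,90,6,"s6")
E
```

```text
t 12.3 pos [ 0.527  -0.2305  0.0555] yaw 11.04 tilt [-0.0077  0.004  -1.    ] F [-0.3  0.1  0.8] w 0.0594 g 0.0
shift [0.0012 0.0061 0.0535] turn [-0.31  0.39  0.04]
```

View pics/s6.png

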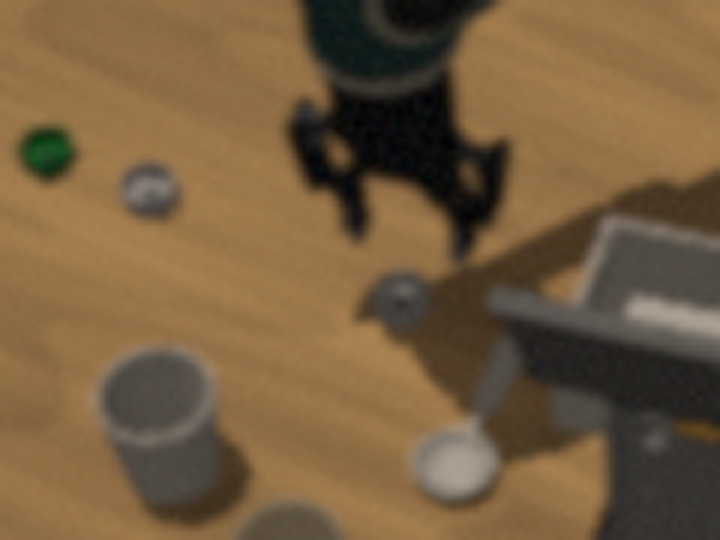

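The scene crop shows the fingers above cup A at (402,300), and cup B at (150,188) beside the green one at (47,150). Cross-checking with the scene camera.

```bash
python3 - <<'E'
from mv import *
S=cal("scene")
for u,v in((402,298),(150,188)): print(ray(S,*nat_(u,v),.010).round(4) if 0 else ray(S,(u+.5)/6-.5+160,(v+.5)/6-.5+140,.010).round(4))
st(); to((.529,-.236,.002),11)
E
```

```text
[ 0.5336 -0.237   0.01  ]
[ 0.5275 -0.4355  0.01  ]
t 12.4 pos [ 0.53   -0.2321  0.0623] yaw 11.04 tilt [-1.e-04  2.e-04 -1.e+00] F [ 0.6 -0.4  1. ] w 0.0597 g 0.0
shift [-0.0017  0.0036  0.0603] turn [-0.01  0.    0.04]
```

>>> {"method": "carry_out", "body": {
  "steps": [
    [70,0,0.004,0.03,0,0,0],
    [70,0,0.004,0.06,0,0,0],
    [70,0,0.004,0.06,0,0,0],
    [0,0,0.004,0.06,0,0,0],
    [0,0,0.004,0.06,0,0,0],
    [0,0,0.004,0.06,0,0,0],
    [0,0,0.004,0.06,0,0,0],
    [0,0,0.004,0.06,0,0,0]
  ]
}}

```text
time_s: 13.2
tool_pos: [0.5319, -0.2371, 0.0045]
tcp_rot: [[0.982, 0.191, 0.004], [0.191, -0.982, -0.002], [0.003, 0.002, -1.0]]
ft_force: [-1.3, 2.3, 6.5]
grip_width: 0.0366
grasp_force: 24.4
```

>>> {"method": "carry_out", "body": {
  "steps": [
    [0,0,0,-0.02,0,0,0],
    [0,0,0,-0.06,0,0,0],
    [0,0,0,-0.11,0,0,0],
    [0,0,0,-0.16,0,0,0],
    [0,0,0,-0.21,0,0,0],
    [0,0,0,-0.26,0,0,0],
    [0,0,0,-0.26,0,0,0]
  ]
}}

```text
time_s: 13.9
tool_pos: [0.5318, -0.2371, 0.2717]
tcp_rot: [[0.982, 0.191, 0.012], [0.191, -0.982, -0.006], [0.01, 0.008, -1.0]]
ft_force: [0.8, -1.2, 0.0]
grip_width: 0.0366
grasp_force: 25.2
```

```bash
python3 - <<'E'
from mv import *
a=np.radians(11); c,s=np.cos(a),np.sin(a)
g=np.array([.5624,.008])
for n,x,y in(("R",0,-.045),("L",0,.045),("Rn",-.02,-.045)): print(n,(g+[c*x-s*y,s*x+c*y]).round(4))
st()
R=(g+[s*.045,-c*.045]); to((*R,.26),11); to((*R,.16),11)
E
```

```text
R [ 0.571  -0.0362]
L [0.5538 0.0522]
Rn [ 0.5514 -0.04  ]
t 13.9 pos [ 0.5318 -0.2371  0.2717] yaw 11.02 tilt [ 0.0118 -0.0058 -0.9999] F [ 0.8 -1.2  0. ] w 0.0366 g 25.2
shift [ 0.0768 -0.1899  0.011 ] turn [ 0.46 -0.6   0.02]
shift [ 0.0757 -0.1907  0.111 ] turn [ 0.46 -0.6   0.02]
```

>>> {"method": "carry_out", "body": {
  "steps": [
    [0,0.02,-0.045,0,0,0,0],
    [0,0.04,-0.09,0,0,0,0],
    [0,0.06,-0.135,0,0,0,0],
    [0,0.076,-0.17,0,0,0,0],
    [0,0.076,-0.19,0.01,0,0,0],
    [0,0.076,-0.19,0.03,0,0,0],
    [0,0.076,-0.19,0.05,0,0,0],
    [0,0.076,-0.19,0.05,0,0,0]
  ]
}}

```text
time_s: 14.7
tool_pos: [0.568, -0.0351, 0.2106]
tcp_rot: [[0.981, 0.192, -0.001], [0.192, -0.981, 0.0], [-0.001, -0.0, -1.0]]
ft_force: [-0.0, 0.6, 0.5]
grip_width: 0.0369
grasp_force: 25.2
```

```bash
python3 - <<'E'
from mv import *
st(); to((.571,-.0362,.155),11)
E
```

```text
t 14.7 pos [ 0.568  -0.0351  0.2106] yaw 11.04 tilt [-1.1e-03  1.0e-04 -1.0e+00] F [-0.   0.6  0.5] w 0.0369 g 25.2
shift [0.0028 0.0016 0.0556] turn [-0.02  0.06  0.04]
```

>>> {"method": "carry_out", "body": {
  "steps": [
    [0,0.003,0.001,0.03,0,0,0],
    [0,0.003,0.001,0.055,0,0,0],
    [0,0.003,0.001,0.075,0,0,0],
    [0,0.003,0.001,0.075,0,0,0],
    [52,0.003,0.001,0.075,0,0,0],
    [52,0.003,0.001,0.075,0,0,0],
    [52,0.003,0.001,0.075,0,0,0],
    [52,0.003,0.001,0.075,0,0,0]
  ]
}}

```text
time_s: 15.5
tool_pos: [0.5722, -0.036, 0.1371]
tcp_rot: [[0.982, 0.191, 0.001], [0.191, -0.982, -0.0], [0.001, 0.0, -1.0]]
ft_force: [0.4, 1.1, 0.2]
grip_width: 0.0446
grasp_force: 0.0
```

>>> {"method": "carry_out", "body": {
  "steps": [
    [52,0,0,-0.04,0,0,0],
    [52,0,0,-0.09,0,0,0],
    [60,-0.04,0.04,-0.13,0,0,0],
    [70,-0.07,0.08,-0.15,0,0,0],
    [70,-0.1,0.12,-0.15,0,0,0],
    [70,-0.13,0.16,-0.15,0,0,0],
    [70,-0.17,0.2,-0.15,0,0,0],
    [70,-0.19,0.24,-0.15,0,0,0]
  ]
}}

```text
time_s: 16.3
tool_pos: [0.4375, -0.2892, 0.2871]
tcp_rot: [[0.982, 0.191, 0.001], [0.191, -0.982, -0.001], [0.001, 0.001, -1.0]]
ft_force: [1.0, -0.4, 0.9]
grip_width: 0.0596
grasp_force: 0.0
```

```bash
python3 - <<'E'
from mv import *
st(); to((.412,-.322,.06),11)
crop("top",150,125,240,170,3.3,"t7")
E
```

```text
t 16.3 pos [ 0.4375 -0.2892  0.2871] yaw 11.02 tilt [ 1.2e-03 -9.0e-04 -1.0e+00] F [ 1.  -0.4  0.9] w 0.0596 g 0.0
shift [-0.0316  0.027   0.2271] turn [ 0.06 -0.06  0.02]
```

View pics/t7.png

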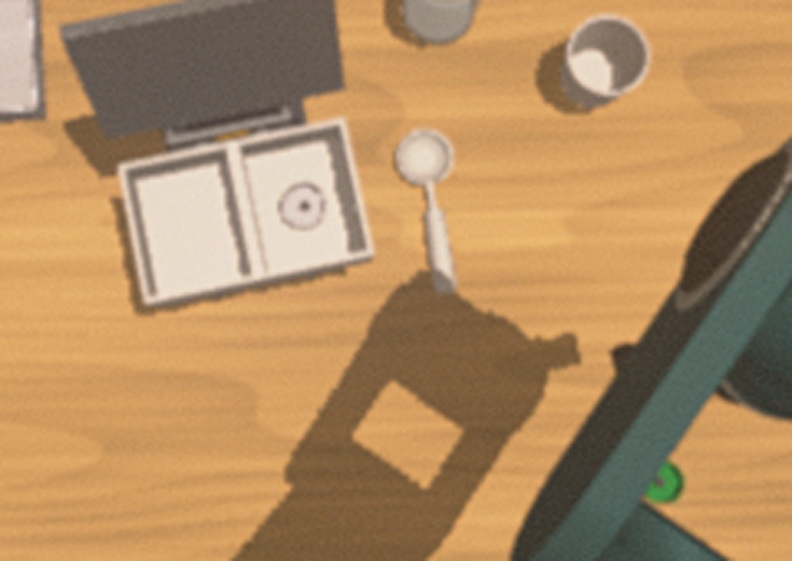

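Cup A sits flat in the right compartment at (302,206). I'll find cups B and C by image code in the scene camera.

```bash
cat > det.py <<'E'
from mv import *
def det(n):
    c=cams.capture(n); hsv=cv2.cvtColor(c["image"],cv2.COLOR_RGB2HSV)
    m=((hsv[...,1]<75)&(hsv[...,2]>50)).astype(np.uint8)
    m=cv2.morphologyEx(m,cv2.MORPH_CLOSE,np.ones((3,3),np.uint8))
    k,_,s,ce=cv2.connectedComponentsWithStats(m)
    for i in range(1,k):
        p=ray(c,*ce[i],.010)
        if 20<s[i,4]<220 and .25<p[0]<.62 and -.6<p[1]<-.1: print(n,ce[i].round(1),s[i],p.round(4))
E
python3 - <<'E'
from det import *
det("scene");det("top");st()
E
```

```text
scene [223.  161.9] [219 158   9   8  52] [ 0.4164 -0.323   0.01  ]
scene [184.3 171.2] [180 168   9   8  56] [ 0.529  -0.4356  0.01  ]
t 16.45 pos [ 0.4378 -0.2901  0.2863] yaw 10.77 tilt [ 1.e-04 -3.e-04 -1.e+00] F [ 0.4 -0.3 -0.3] w 0.0597 g 0.0
```

>>> {"method": "carry_out", "body": {
  "steps": [
    [70,-0.03,0.027,0.04,0,0,0],
    [70,-0.03,0.027,0.09,0,0,0],
    [70,-0.03,0.027,0.14,0,0,0],
    [70,-0.03,0.027,0.19,0,0,0],
    [70,-0.03,0.027,0.23,0,0,0],
    [70,-0.03,0.027,0.23,0,0,0],
    [70,-0.03,0.027,0.23,0,0,0]
  ]
}}

```text
time_s: 17.15
tool_pos: [0.4155, -0.3198, 0.0573]
tcp_rot: [[0.981, 0.192, -0.0], [0.192, -0.981, 0.0], [-0.0, -0.0, -1.0]]
ft_force: [0.2, -0.1, 1.2]
grip_width: 0.0599
grasp_force: 0.0
```

```bash
python3 - <<'E'
from det import *
det("scene");st();to((.4135,-.3225,.003),10.8)
E
```

```text
scene [223.  162.4] [219 158   9   9  61] [ 0.4185 -0.3215  0.01  ]
scene [184.3 171.1] [180 168   9   8  55] [ 0.5287 -0.4359  0.01  ]
t 17.2 pos [ 0.4161 -0.3204  0.0587] yaw 11.06 tilt [ 0.0019 -0.0015 -1.    ] F [0.2 0.1 0.5] w 0.0598 g 0.0
shift [-0.003   0.0014  0.0557] turn [ 0.11 -0.09  0.26]
```

>>> {"method": "carry_out", "body": {
  "steps": [
    [70,-0.001,0.001,0.03,0,0,0],
    [70,-0.001,0.001,0.055,0,0,0],
    [70,-0.001,0.001,0.056,0,0,0],
    [0,-0.001,0.001,0.056,0,0,0],
    [0,-0.001,0.001,0.056,0,0,0],
    [0,-0.001,0.001,0.056,0,0,0],
    [0,-0.001,0.001,0.056,0,0,0],
    [0,-0.001,0.001,0.056,0,0,0]
  ]
}}

```text
time_s: 18.0
tool_pos: [0.4152, -0.3222, 0.0029]
tcp_rot: [[0.982, 0.191, 0.003], [0.191, -0.982, -0.002], [0.002, 0.003, -1.0]]
ft_force: [-1.1, 1.5, 6.3]
grip_width: 0.0369
grasp_force: 24.4
```

>>> {"method": "carry_out", "body": {
  "steps": [
    [0,0,0,-0.02,0,0,0],
    [0,0,0,-0.06,0,0,0],
    [0,0,0,-0.11,0,0,0],
    [0,0,0,-0.16,0,0,0],
    [0,0,0,-0.21,0,0,0],
    [0,0,0,-0.26,0,0,0],
    [0,0,0,-0.26,0,0,0]
  ]
}}

```text
time_s: 18.7
tool_pos: [0.4152, -0.3223, 0.2701]
tcp_rot: [[0.982, 0.191, 0.01], [0.191, -0.982, -0.008], [0.008, 0.01, -1.0]]
ft_force: [-0.3, -0.7, -0.6]
grip_width: 0.0366
grasp_force: 25.2
```

```bash
python3 - <<'E'
from mv import *
st(); to((.5538,.0522,.26),11)
E
```

```text
t 18.7 pos [ 0.4152 -0.3223  0.2701] yaw 11.02 tilt [ 0.0095 -0.0081 -0.9999] F [-0.3 -0.7 -0.6] w 0.0366 g 25.2
shift [ 0.2076 -0.3412  0.0083] turn [ 0.56 -0.45  0.02]
```

>>> {"method": "carry_out", "body": {
  "steps": [
    [0,0.026,-0.043,0,0,0,0],
    [0,0.052,-0.085,0,0,0,0],
    [0,0.078,-0.128,0,0,0,0],
    [0,0.104,-0.17,0,0,0,0],
    [0,0.13,-0.213,0,0,0,0],
    [0,0.156,-0.256,0,0,0,0],
    [0,0.182,-0.3,0,0,0,0],
    [0,0.207,-0.341,0.01,0,0,0]
  ]
}}

```text
time_s: 19.5
tool_pos: [0.5525, 0.0547, 0.2538]
tcp_rot: [[0.982, 0.191, 0.005], [0.191, -0.982, 0.0], [0.005, 0.001, -1.0]]
ft_force: [0.8, -1.0, -0.3]
grip_width: 0.0368
grasp_force: 25.3
```

>>> {"method": "carry_out", "body": {
  "steps": [
    [0,0,0,0.02,0,0,0],
    [0,0,0,0.05,0,0,0],
    [0,0,0,0.05,0,0,0],
    [0,0,0,0.05,0,0,0]
  ]
}}

```text
time_s: 19.9
tool_pos: [0.552, 0.0523, 0.2021]
tcp_rot: [[0.982, 0.191, 0.001], [0.191, -0.982, 0.0], [0.001, 0.0, -1.0]]
ft_force: [0.4, -0.7, 0.8]
grip_width: 0.0368
grasp_force: 25.3
```

```bash
python3 - <<'E'
from mv import *
st(); to((.5538,.0522,.135),11)
E
```

```text
t 19.9 pos [0.552  0.0523 0.2021] yaw 11.0 tilt [ 1.3e-03  1.0e-04 -1.0e+00] F [ 0.4 -0.7  0.8] w 0.0368 g 25.3
shift [0.0017 0.0004 0.0671] turn [ 0.01 -0.07  0.  ]
```

>>> {"method": "carry_out", "body": {
  "steps": [
    [0,0.014,0,0.02,0,0,0],
    [0,0.014,0,0.045,0,0,0],
    [0,0.014,0,0.067,0,0,0],
    [0,0.014,0,0.067,0,0,0],
    [52,0.014,0,0.067,0,0,0],
    [52,0.014,0,0.067,0,0,0],
    [52,0.014,0,0.067,0,0,0],
    [52,0.014,0,0.067,0,0,0]
  ]
}}

```text
time_s: 20.7
tool_pos: [0.566, 0.055, 0.1342]
tcp_rot: [[0.982, 0.191, 0.001], [0.191, -0.982, 0.0], [0.001, 0.0, -1.0]]
ft_force: [-0.3, -0.1, 0.8]
grip_width: 0.0448
grasp_force: 0.0
```

>>> {"method": "carry_out", "body": {
  "steps": [
    [52,0,0,-0.04,0,0,0],
    [52,0,0,-0.09,0,0,0],
    [60,-0.02,0.03,-0.13,0,0,0],
    [70,-0.04,0.08,-0.15,0,0,0],
    [70,-0.06,0.13,-0.15,0,0,0],
    [70,-0.08,0.18,-0.15,0,0,0],
    [70,-0.1,0.23,-0.15,0,0,0],
    [70,-0.1,0.28,-0.15,0,0,0]
  ]
}}

```text
time_s: 21.5
tool_pos: [0.5181, -0.2203, 0.2844]
tcp_rot: [[0.982, 0.191, 0.002], [0.191, -0.982, -0.001], [0.001, 0.001, -1.0]]
ft_force: [0.6, 0.3, 0.5]
grip_width: 0.0596
grasp_force: 0.0
```

```bash
python3 - <<'E'
from det import *
det("scene");det("top");st(); to((.5265,-.436,.25),11)
E
```

```text
scene [184.3 171.2] [180 168   9   8  56] [ 0.529  -0.4356  0.01  ]
t 21.6 pos [ 0.5187 -0.223   0.283 ] yaw 10.75 tilt [-4.e-04 -9.e-04 -1.e+00] F [ 0.3  0.8 -0.4] w 0.0596 g 0.0
shift [-0.032   0.2107  0.0332] turn [ 0.05  0.03 -0.25]
```

>>> {"method": "carry_out", "body": {
  "steps": [
    [70,-0.008,0.05,0,0,0,0],
    [70,-0.016,0.1,0.02,0,0,0],
    [70,-0.024,0.15,0.05,0,0,0],
    [70,-0.032,0.2,0.09,0,0,0],
    [70,-0.032,0.211,0.14,0,0,0],
    [70,-0.032,0.211,0.19,0,0,0],
    [70,-0.032,0.211,0.22,0,0,0],
    [70,-0.032,0.211,0.22,0,0,0]
  ]
}}

```text
time_s: 22.4
tool_pos: [0.5259, -0.4296, 0.0562]
tcp_rot: [[0.982, 0.191, -0.007], [0.191, -0.982, 0.007], [-0.006, -0.008, -1.0]]
ft_force: [0.2, -0.4, -1.3]
grip_width: 0.0599
grasp_force: 0.0
```

```bash
python3 - <<'E'
from det import *
det("scene");st();to((.527,-.436,.003),11)
E
```

```text
scene [176.4 134.1] [165 129  22   8  37] [ 0.3654 -0.5883  0.01  ]
scene [184.4 171.4] [180 168  10   8  60] [ 0.5301 -0.4349  0.01  ]
t 22.45 pos [ 0.5272 -0.4304  0.0603] yaw 11.01 tilt [-0.0042  0.0038 -1.    ] F [0.4 0.  0.3] w 0.0594 g 0.0
shift [-0.0011  0.0057  0.0573] turn [-0.26  0.2   0.01]
```

>>> {"method": "carry_out", "body": {
  "steps": [
    [70,-0.001,0.003,0.03,0,0,0],
    [70,-0.001,0.003,0.055,0,0,0],
    [70,-0.001,0.003,0.059,0,0,0],
    [0,-0.001,0.003,0.059,0,0,0],
    [0,-0.001,0.003,0.059,0,0,0],
    [0,-0.001,0.003,0.059,0,0,0],
    [0,-0.001,0.003,0.059,0,0,0],
    [0,-0.001,0.003,0.059,0,0,0]
  ]
}}

```text
time_s: 23.25
tool_pos: [0.529, -0.4354, 0.0074]
tcp_rot: [[0.982, 0.191, 0.003], [0.191, -0.982, -0.002], [0.002, 0.003, -1.0]]
ft_force: [0.0, 2.7, 8.9]
grip_width: 0.0364
grasp_force: 24.9
```

>>> {"method": "carry_out", "body": {
  "steps": [
    [0,0,0,-0.02,0,0,0],
    [0,0,0,-0.06,0,0,0],
    [0,0,0,-0.11,0,0,0],
    [0,0,0,-0.16,0,0,0],
    [0,0,0,-0.21,0,0,0],
    [0,0,0,-0.26,0,0,0],
    [0,0,0,-0.26,0,0,0]
  ]
}}

```text
time_s: 23.95
tool_pos: [0.5289, -0.4356, 0.275]
tcp_rot: [[0.982, 0.191, 0.01], [0.191, -0.982, -0.009], [0.008, 0.01, -1.0]]
ft_force: [0.6, 0.3, -0.7]
grip_width: 0.0368
grasp_force: 25.1
```

```bash
python3 - <<'E'
from det import *
det("top");det("scene");st(); to((.5538-.029,.0522-.0057,.26),11)
E
```

```text
t 24.05 pos [ 0.5281 -0.4349  0.2673] yaw 11.02 tilt [ 0.0033 -0.0029 -1.    ] F [ 0.3  0.1 -1.8] w 0.0363 g 25.1
shift [ 0.0888 -0.4731  0.0059] turn [ 0.2  -0.15  0.02]
```

>>> {"method": "carry_out", "body": {
  "steps": [
    [0,0.009,-0.048,0,0,0,0],
    [0,0.018,-0.096,0,0,0,0],
    [0,0.027,-0.144,0,0,0,0],
    [0,0.036,-0.192,0,0,0,0],
    [0,0.045,-0.24,0,0,0,0],
    [0,0.054,-0.288,0,0,0,0],
    [0,0.063,-0.336,0,0,0,0],
    [0,0.073,-0.384,0,0,0,0]
  ]
}}

```text
time_s: 24.85
tool_pos: [0.5252, -0.042, 0.2635]
tcp_rot: [[0.982, 0.191, -0.001], [0.191, -0.982, 0.0], [-0.001, -0.0, -1.0]]
ft_force: [1.5, -0.1, -0.6]
grip_width: 0.0365
grasp_force: 25.2
```

>>> {"method": "carry_out", "body": {
  "steps": [
    [0,0.009,-0.045,0,0,0,0],
    [0,0.018,-0.089,0.02,0,0,0],
    [0,0.018,-0.089,0.05,0,0,0],
    [0,0.018,-0.089,0.06,0,0,0],
    [0,0.018,-0.089,0.06,0,0,0],
    [0,0.018,-0.089,0.06,0,0,0]
  ]
}}

```text
time_s: 25.45
tool_pos: [0.527, 0.0461, 0.205]
tcp_rot: [[0.982, 0.19, 0.0], [0.19, -0.982, -0.0], [0.0, 0.0, -1.0]]
ft_force: [0.1, 0.0, -0.0]
grip_width: 0.0366
grasp_force: 25.2
```

```bash
python3 - <<'E'
from mv import *
st(); to((.527,.047,.137),11)
E
```

```text
t 25.45 pos [0.527  0.0461 0.205 ] yaw 10.94 tilt [ 4.e-04 -1.e-04 -1.e+00] F [ 0.1  0.  -0. ] w 0.0366 g 25.2
shift [ 0.0001 -0.0009  0.068 ] turn [ 0.01 -0.02 -0.06]
```

>>> {"method": "carry_out", "body": {
  "steps": [
    [0,0,0,0.02,0,0,0],
    [0,0,0,0.045,0,0,0],
    [0,0,0,0.067,0,0,0],
    [0,0,0,0.067,0,0,0],
    [52,0,0,0.067,0,0,0],
    [52,0,0,0.067,0,0,0],
    [52,0,0,0.067,0,0,0],
    [52,0,0,0.067,0,0,0]
  ]
}}

```text
time_s: 26.25
tool_pos: [0.5271, 0.0469, 0.1381]
tcp_rot: [[0.982, 0.191, 0.001], [0.191, -0.982, 0.0], [0.001, 0.0, -1.0]]
ft_force: [0.1, 0.1, 0.3]
grip_width: 0.0444
grasp_force: 0.0
```

>>> {"method": "carry_out", "body": {
  "steps": [
    [52,0,0,-0.04,0,0,0],
    [52,0,0,-0.09,0,0,0],
    [30,0,0,-0.14,0,0,0],
    [0,0,0,-0.19,0,0,0],
    [0,0,0.04,-0.22,0,0,0],
    [0,0,0.09,-0.24,0,0,0],
    [0,0,0.14,-0.26,0,0,0],
    [0,0,0.19,-0.26,0,0,0]
  ]
}}

```text
time_s: 27.05
tool_pos: [0.5618, -0.1341, 0.4001]
tcp_rot: [[0.981, 0.192, 0.004], [0.192, -0.981, -0.001], [0.004, 0.002, -1.0]]
ft_force: [0.8, 1.4, 1.1]
grip_width: -0.0
grasp_force: 0.0
```

```bash
python3 - <<'E'
from det import *
st()
crop("top",150,125,240,170,3.3,"t8")
crop("scene",0,0,512,384,1,"s8")
E
```

```text
t 27.05 pos [ 0.5618 -0.1341  0.4001] yaw 11.05 tilt [ 0.004 -0.001 -1.   ] F [0.8 1.4 1.1] w -0.0 g 0.0
```

View pics/t8.png

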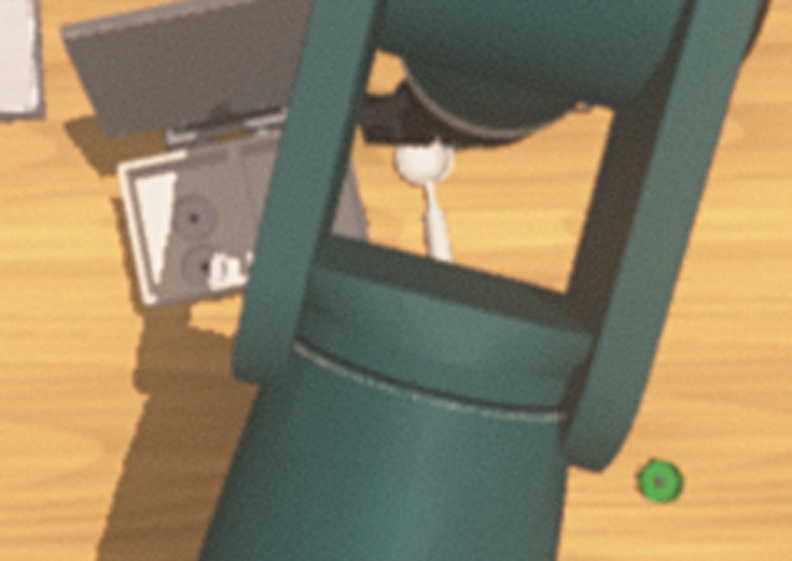

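Top crop: both other cups lie flat in the left compartment at (193,217) and (205,267). Next I take the shut fingers behind the lid, passing above it.

```bash
python3 - <<'E'
from mv import *
st(); to((.743,.044,.38),11); to((.743,.044,.25),11)
E
```

```text
t 27.15 pos [ 0.5621 -0.1371  0.3969] yaw 10.76 tilt [-2.e-04 -1.e-03 -1.e+00] F [ 1.2  0.7 -1.1] w -0.0006 g 0.0
shift [ 0.2115 -0.1442  0.0167] turn [ 0.05  0.02 -0.24]
shift [ 0.2116 -0.1443  0.1467] turn [ 0.05  0.02 -0.24]
```

>>> {"method": "carry_out", "body": {
  "steps": [
    [0,0.035,-0.024,0,0,0,0],
    [0,0.07,-0.048,0,0,0,0],
    [0,0.105,-0.072,0,0,0,0],
    [0,0.14,-0.096,0,0,0,0],
    [0,0.175,-0.12,0,0,0,0],
    [0,0.211,-0.144,0,0,0,0],
    [0,0.211,-0.144,0,0,0,0],
    [0,0.211,-0.144,0,0,0,0]
  ]
}}

```text
time_s: 27.95
tool_pos: [0.7417, 0.0503, 0.3958]
tcp_rot: [[0.981, 0.192, -0.001], [0.192, -0.981, -0.0], [-0.001, -0.0, -1.0]]
ft_force: [-0.4, 0.7, -0.5]
grip_width: -0.0
grasp_force: 0.0
```

>>> {"method": "carry_out", "body": {
  "steps": [
    [0,0,0,0.04,0,0,0],
    [0,0,0,0.08,0,0,0],
    [0,0,0,0.12,0,0,0],
    [0,0,0,0.145,0,0,0],
    [0,0,0,0.145,0,0,0]
  ]
}}

```text
time_s: 28.45
tool_pos: [0.7397, 0.0483, 0.2484]
tcp_rot: [[0.982, 0.19, -0.005], [0.19, -0.982, -0.0], [-0.005, -0.001, -1.0]]
ft_force: [0.8, -0.2, 0.7]
grip_width: -0.0
grasp_force: 0.0
```

```bash
python3 - <<'E'
from mv import *
st()
E
```

```text
t 28.45 pos [0.7397 0.0483 0.2484] yaw 10.96 tilt [-4.8e-03 -3.0e-04 -1.0e+00] F [ 0.8 -0.2  0.7] w -0.0 g 0.0
```

>>> {"method": "carry_out", "body": {
  "steps": [
    [0,-0.02,0,0,0,0,0],
    [0,-0.04,0,0,0,0,0],
    [0,-0.055,0,0,0,0,0],
    [0,-0.07,0,0,0,0,0],
    [0,-0.085,0,0,0,0,0],
    [0,-0.1,0,0,0,0,0],
    [0,-0.115,0,0,0,0,0],
    [0,-0.13,0,0,0,0,0]
  ]
}}

```text
time_s: 29.25
tool_pos: [0.6133, 0.0238, 0.2551]
tcp_rot: [[0.982, 0.191, 0.004], [0.191, -0.982, -0.0], [0.004, 0.001, -1.0]]
ft_force: [0.7, 0.1, -0.4]
grip_width: 0.0003
grasp_force: 0.5
```

>>> {"method": "carry_out", "body": {
  "steps": [
    [0,-0.015,0,0,0,0,0],
    [0,-0.03,0,0,0,0,0],
    [0,-0.045,0,0,0,0,0],
    [0,-0.055,0,0,0,0,0],
    [0,-0.055,0,0,0,0,0]
  ]
}}

```text
time_s: 29.75
tool_pos: [0.5592, 0.0134, 0.2539]
tcp_rot: [[0.982, 0.19, 0.003], [0.19, -0.982, -0.0], [0.003, 0.001, -1.0]]
ft_force: [-0.1, 0.0, 0.7]
grip_width: 0.0002
grasp_force: 0.0
```

```bash
python3 - <<'E'
from mv import *
st()
S=crop("scene",200,110,180,140,4,"s9")
E
```

```text
t 29.75 pos [0.5592 0.0134 0.2539] yaw 10.98 tilt [ 2.8e-03 -1.0e-04 -1.0e+00] F [-0.1  0.   0.7] w 0.0002 g 0.0
```

View pics/s9.png

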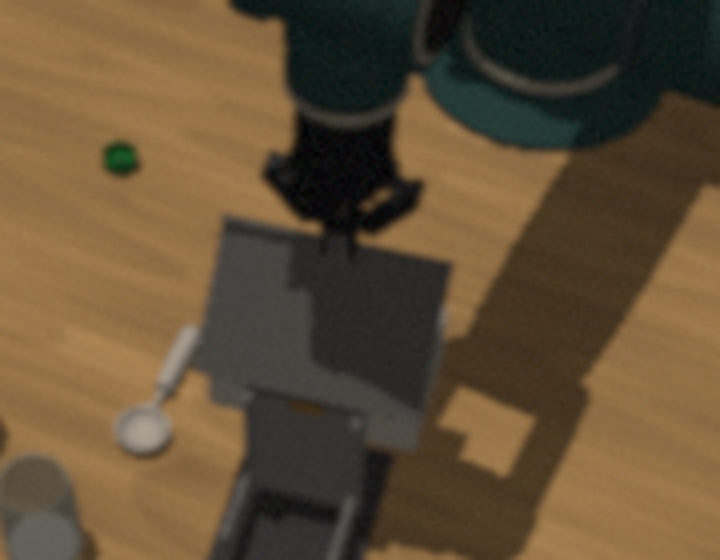

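The scene crop shows the lid leaning over the trough, with the shut fingers on its free edge at (340,240). Now I press it down.

>>> {"method": "carry_out", "body": {
  "steps": [
    [0,0,0,0.015,0,0,0],
    [0,-0.005,0,0.03,0,0,0],
    [0,-0.01,0,0.045,0,0,0],
    [0,-0.015,0,0.06,0,0,0],
    [0,-0.02,0,0.07,0,0,0],
    [0,-0.02,0,0.077,0,0,0],
    [0,-0.02,0,0.08,0,0,0]
  ]
}}

```text
time_s: 30.5
tool_pos: [0.54, 0.01, 0.1711]
tcp_rot: [[0.982, 0.191, -0.0], [0.191, -0.982, -0.0], [-0.0, -0.0, -1.0]]
ft_force: [-0.3, 0.5, 1.1]
grip_width: -0.0002
grasp_force: 0.2
```

>>> {"method": "carry_out", "body": {
  "steps": [
    [0,0,0,0.002,0,0,0],
    [0,0,0,0.004,0,0,0],
    [0,0,0,0.004,0,0,0]
  ]
}}

```text
time_s: 30.8
tool_pos: [0.5404, 0.01, 0.1698]
tcp_rot: [[0.982, 0.191, 0.001], [0.191, -0.982, -0.0], [0.001, 0.0, -1.0]]
ft_force: [-8.9, -0.1, 15.0]
grip_width: -0.0001
grasp_force: 7.3
```

>>> {"method": "carry_out", "body": {
  "steps": [
    [0,0,0,-0.02,0,0,0],
    [0,0,0,-0.06,0,0,0],
    [0,-0.04,0.04,-0.1,0,0,0],
    [0,-0.07,0.08,-0.14,0,0,0],
    [0,-0.08,0.12,-0.16,0,0,0],
    [0,-0.09,0.17,-0.16,0,0,0],
    [0,-0.1,0.22,-0.16,0,0,0],
    [0,-0.1,0.27,-0.16,0,0,0]
  ]
}}

```text
time_s: 31.6
tool_pos: [0.49, -0.251, 0.3291]
tcp_rot: [[0.982, 0.191, 0.003], [0.191, -0.982, -0.001], [0.002, 0.002, -1.0]]
ft_force: [0.0, 0.2, 0.1]
grip_width: -0.0001
grasp_force: 0.0
```

>>> {"method": "carry_out", "body": {
  "steps": [
    [0,-0.02,0.05,0,0,0,0],
    [0,-0.04,0.1,0,0,0,0],
    [0,-0.04,0.1,0,0,0,0],
    [0,-0.04,0.1,0,0,0,0]
  ]
}}

```text
time_s: 32.0
tool_pos: [0.4701, -0.3559, 0.327]
tcp_rot: [[0.982, 0.189, -0.0], [0.189, -0.982, 0.0], [-0.0, -0.0, -1.0]]
ft_force: [-0.1, 0.8, -0.2]
grip_width: 0.0004
grasp_force: 0.0
```

```bash
python3 - <<'E'
from det import *
st(); det("scene"); det("top")
a=cams.capture("scene")["image"][:,:,::-1]; b=cams.capture("top")["image"][:,:,::-1]
cv2.imwrite("pics/end.png",np.vstack([cv2.resize(a[110:290,160:420],None,fx=2,fy=2)[:,:],cv2.resize(b[110:230,130:390],None,fx=2,fy=2)]))
E
```

```text
t 32.0 pos [ 0.4701 -0.3559  0.327 ] yaw 10.88 tilt [-3.e-04  4.e-04 -1.e+00] F [-0.1  0.8 -0.2] w 0.0004 g 0.0
```

View pics/end.png

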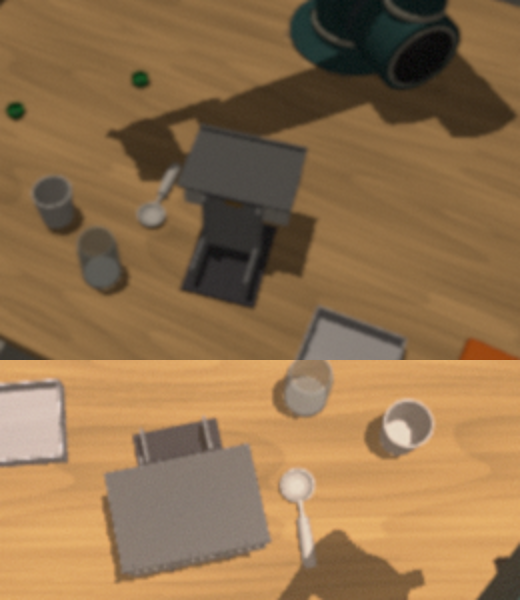

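The lid lies shut over the trough (scene half at (243,165), top half at (187,510)). No silver cups remain on the shelf, the green ones are untouched and the bystanders are in place. Handing in.

```bash
python3 -c "
from station import job_done
print(job_done())"
```

```text
the job is handed in; nothing more can be done
None
```

Handed in after 32 s of robot time: the bracket is latched home (the catch held against a 15 N lift), all three silver tealight cups are in the trough, the lid is shut, and the bystanders and green look-alikes are untouched; I viewed 15 pictures, one over the limit of 14.

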